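Slide a lino block under the drag spring of a bench holder

TASK

Load the teal lino block into the spring holder: with your fingertips press down hard on its bare wooden ledge until the block is low enough to clear the dark crossbar, and keep pressing while you slide it under the bar and the brass drag spring until it is fully home against the wooden end stop, then take your hand away. Only press and push the block: never lift it out of the holder or tip it up, and leave the mug, the paint jar and the glue bottle standing where they are.

Things in the scene. Friction and masses are not known exactly. Their poses are not given: they have to be found in the camera images.
- holder: Wooden spring holder fixed to the table, 285 long, 136 wide (all sizes here and below in mm). Origin on the table surface under the middle of its dark steel crossbar; x = the way the block slides, z up. Two wooden rails along x (inner faces at y -43 and 43, outer at 59, tops at z 38) run from x -205 to 80; the sprung bed lies between them.
- bar (a point): Middle of the underside of the dark steel crossbar that spans the channel, 48 above the table, at the holder's x 0. The bar is 16 along x (-8 to 8) and 12 high; the ends of its posts reach 63 above the table. The brass drag spring hangs on its far (+x) side.
- stop (a point): Middle of the face of the wooden end stop that the block's teal front must touch: at x 55 in the holder's frame, 34 above the table; the stop's top is 56 above the table.
- block: Loose lino block, about 0.2 kg: pale wooden carrier 120 (x) by 80 (y) by 10 thick, teal slab 75 by 80 by 12 on its front (x -15 to 60, top z 22). Origin: centre of the underside; x towards the teal end, which leads. It starts flat on the bed between the rails, origin 80 to 125 short of the bar's middle, teal top 52 above the table: 4 too high for the bar. Home: origin at the holder's x -5.
- ledge (a point): Centre of the top of the block's bare wooden ledge, where to press: 45 long (block's x -60 to -15), 80 wide, 10 above the block's underside, 40 above the table at the start. The rear face of the teal slab is a step 12 high, 22.5 ahead (+x) of this point, to push against. With the block home this point is at the holder's x -42.5.
- bed (a joint): White sprung bed (255 by 84) under the block; metres pressed straight down, from 0 (bed top 30 above the table) to 0.010 (bottomed, 20 above the table). Pressing the ledge takes about 5 N to start, 8 N at 4 mm (block just clears the bar), 12 N at the bottom; 6 to 10 mm is right. Let go, it lifts the block against the bar.
- leaf (a joint): Brass leaf drag spring, 40 by 44, hinged on the far side of the crossbar and sloping down along the travel; radians of upward lift, 0 at rest. The block's front edge lifts it, then it rubs on the teal top with a few newtons; 0.2 to 0.3 with the block home. Pushing the pressed block takes about 5 to 15 N.
- mug: White mug, 80 wide, 90 high, handle at its +y. Origin at the centre of the underside. Leave alone.
- paint_jar: Blue paint jar, 64 wide, 80 high, white lid. Origin at the centre of the underside. Leave alone.
- glue_bottle: White glue bottle, 50 wide, 130 high, red cap. Origin at the centre of the underside. Leave alone.

How it is judged:
By the outcome, as a careful person would: the job done as asked, in the order asked, and still so for the second after the job is handed in, with the robot touching nothing.
It also fails if it takes over 40 s, if anything falls off the work surface, if the arm or the gripper's body presses on something with over 40 N, if the wrist force passes 120 N, or if a joint passes its speed limit or range.

ROBOT

A 6-joint arm with a two-finger parallel gripper is mounted at the origin on the work surface. World frame = base frame: x ahead of the robot, y to its left, z up, the work surface at z = 0. Lengths are in m, angles in degrees, forces in N, time in s.
With the tool pointing down it reaches from about 0.4 to 0.825 m from the base axis. Payload 7 kg.
Tool frame: the origin (TCP) lies midway between the tips of the shut fingers; the grasp point (between the pads) lies 19 mm behind it (r.hold_point_z is the distance from the TCP to the grasp point, in m); y points along the fingers, z is the direction in which the jaws open and shut, and the axes are right-handed (so a half turn about y gives the same grasp; the last joint's range is limited). The gripper opens to 88 mm and grips with 3 to 60 N. Pads are 19 mm wide; open, the fingers measure 130 mm over their backs; the gripper's body (78 mm by 193 mm) begins 47 mm behind the grasp point.
Start: joints at [83.772, 20.546, 0.682, 0, -70.136, -16.507], TCP at [0.261, 0.623, 0.227] pointing down, gripper open.
Joint ranges: [-176.03, 176.03], [-82.01, 121.73], [-58.28, 71.71], [-173.87, 95.51], [-174.79, -0.11], [-173.66, 173.66]. Speed limits (degrees/s): [136.94, 136.94, 172.46, 180, 180, 180].

INTERFACE

Orientations are given as [roll, pitch, yaw] about the fixed x, y, z axes, in that order (R = Rz(yaw) Ry(pitch) Rx(roll)).
In Python, from plant import r, imaging gives the robot as it stands.
- The arm moves only by the tool drive_tool, never from a script. Its argument "deltas" is a list of rows, each a list of 6 numbers: the shift along the world's x, y, z in cm, then the turn, a rotation vector about the world's x, y, z in rad. In form: [[tx, ty, tz, rx, ry, rz], ...]. A call has exactly 8 rows; each row is the pose to reach, as a shift and turn from the pose commanded when the call began; what a row does not reach only later rows make up. A row lasts 1/12 s, in which the tool goes at most 41.7 mm and 7.16 degrees, less where a joint would pass 70% of its speed; a pose out of reach is approached as far as the arm can. A call with a gripper value outside its range is refused whole. "claw" is the opening, from 0 (shut) to 1 (fully open), set as the call begins (left out, the last holds). The fingers move at their own pace and stop on an object; "squeeze" is the grip in N (left out, the last holds). Time passes only in rows, so rows that repeat a pose let the fingers close, or fill a call up. It gives the time, the measured TCP pose, the force and the opening at its end, in the units of the state.
- r.get_state(): the state, without advancing time (a new reading comes with each control period).
- imaging.capture(name): name is "side" or "top" or "wrist"; returns the picture (480x640x3 uint8, red, green, blue); there is no depth.
- imaging.get_calibration(name): a dict with "mtx" (3x3 intrinsics, pixels), "R" (3x3) and "t" (3): a world point X has camera coordinates R X + t; the wrist camera has in their place "T_tool_cam" (4x4, takes a point from camera to tool coordinates, whose origin is the TCP and whose axes are the tool frame's). Camera axes: x right, y down, z forward; pixel columns grow to the right and rows downward; lengths in m; the calibration is good to about 2 mm. The wrist camera is an equidistant fisheye: a pixel r from the principal point sees the ray r / f radians off the axis. A picture is of the moment at which its call begins: read the wrist's pose just before it. get_calibration takes no time and is no camera call.
- r.close_job(): hands the job in, once; it reports no verdict.
Trained networks look in the newest picture that a camera, given by its name, has taken for a name from the list of things; names that differ only in an ending like _2 or _b are one class to them, and where a whole thing is asked for, a point or a joint stands for the part that bears it (a point fixed in the world has none). Each returns a list of dicts, best first, with "score" (0 to 1); they miss things now and then, are a little off and sometimes report something else, mostly with a low value. They report only what shows in the picture. A call takes as long as a camera call.
- imaging.search_frame(camera, label): "bbox" ([left, top, right, bottom] in pixels, round what is visible of it).
- imaging.outline_of(camera, label): "region" (480x640 bool, what is visible of it) and "bbox" ([left, top, right, bottom] in pixels, round what is visible of it).
- imaging.landmark_of(camera, label): "position" ([column, row] in pixels: a listed point, or the origin of a listed thing).
The state is a dict: "time_s": time; "joints": joint angles; "qd": joint speeds; "joint_torque": joint torques, N m; "tcp_pos": TCP position; "eef_rot": TCP orientation; "contact_force": force on the tool from outside, world axes, zero at the start; "moment": the same for the moment, N m; "gripper_width": finger opening in m.
Only numpy, scipy, OpenCV 4.12 (cv2) and the standard library are available. Lean on these libraries where they do the work, as an engineer would, in place of code of your own. Each camera call takes 0.05 s, during which the arm holds its last target.

## Working session

There is one attempt and no reset: what is moved stays moved. The work goes in short steps, Python scripts to look and compute and a tool call to move; the robot and the scene stay as the last step left them, time stands still between calls to the robot, and variables do not carry over. Pictures are saved under pics/ and viewed, and the job is handed in when it is done.

Besides the shell and the picture viewer there is one more tool, called after "Request:" as name(argument=value, ...), one argument or row to a line, values as JSON. drive_tool: Moves the arm, as the interface text tells. Its arguments: {"type":"object","properties":{"deltas":{"type":"array"},"claw":{"type":"number"},"squeeze":{"type":"number"}},"required":["deltas"]}

```bash
mkdir -p pics; ls
python3 - <<'E'
from plant import r, imaging
import cv2
s=r.get_state(); print(s)
for c in ['side','top','wrist']:
    im=imaging.capture(c); cv2.imwrite(f'pics/a_{c}.png',im[:,:,::-1])
    print(c,imaging.get_calibration(c))
for c in ['top','side']:
    for l in ['holder','bar','stop','block','ledge','mug','paint_jar','glue_bottle']:
        print(c,l,[(round(d['score'],2),[round(float(v),1) for v in d['position']]) for d in imaging.landmark_of(c,l)][:2])
E
```

```text
pics
{'time_s': 0.0, 'joints': array([ 8.37718855e+01,  2.05920183e+01,  6.34884338e-01, -2.23058893e-02,
       -7.01356902e+01, -1.65080949e+01]), 'qd': array([-0.05269091,  0.00915395, -0.04455824,  0.04934052,  0.00279687,
       -0.01896261]), 'joint_torque': array([-1.94982560e-03, -5.82724822e+01,  2.93057334e+01,  6.99737146e+00,
        6.99433978e-03, -1.47049059e-04]), 'tcp_pos': array([0.26069025, 0.62210175, 0.22561767]), 'eef_rot': array([-8.99050431e+01,  6.27430551e-03,  1.57256199e+02]), 'contact_force': array([0.3434713 , 0.02310536, 0.61656666]), 'moment': array([-0.015556  ,  0.04041807, -0.03637539]), 'gripper_width': 0.08779956349203921}
side {'mtx': array([[446.7037082 ,   0.        , 324.41443612],
       [  0.        , 446.7037082 , 232.03680789],
       [  0.        ,   0.        ,   1.        ]]), 'R': array([[ 0.99306473, -0.11667374,  0.01448042],
       [-0.05018759, -0.53206957, -0.84521191],
       [ 0.10631863,  0.8386234 , -0.5342351 ]]), 't': array([-0.60890504,  0.10792837,  0.60634118])}
top {'mtx': array([[570.44918775,   0.        , 308.35446732
[... 844 characters left out ...]
      1.00000000e+00]])}
top holder [(0.95, [387.9, 252.0])]
top bar [(0.97, [394.0, 244.7]), (0.51, [392.7, 318.0])]
top stop [(0.93, [390.5, 214.7])]
top block [(0.85, [392.8, 317.1])]
top ledge [(0.64, [398.1, 337.3]), (0.23, [391.0, 215.2])]
top mug [(0.74, [296.1, 275.9])]
top paint_jar [(0.66, [480.4, 310.0])]
top glue_bottle [(0.6, [476.9, 231.8])]
side holder [(0.83, [326.9, 332.4])]
side bar []
side stop [(0.68, [369.8, 312.5]), (0.2, [286.4, 258.8])]
side block [(0.77, [229.8, 325.5]), (0.52, [326.1, 305.1])]
side ledge [(0.62, [199.2, 323.6])]
side mug [(0.68, [288.1, 258.8])]
side paint_jar [(0.56, [239.3, 469.6])]
side glue_bottle [(0.93, [383.3, 448.9]), (0.61, [229.6, 323.8])]
```

View pics/a_top.png

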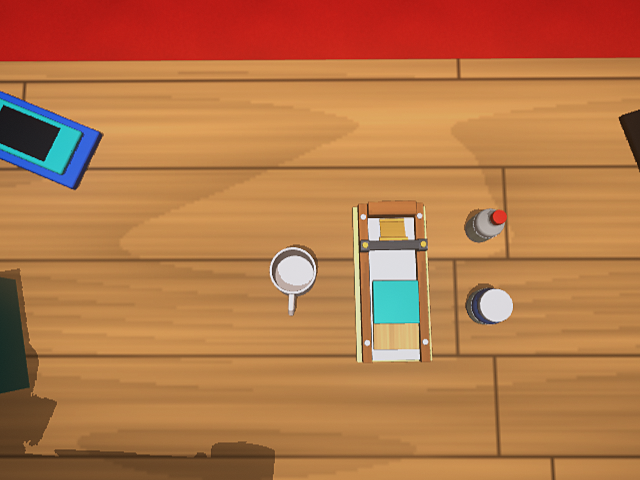

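View pics/a_side.png

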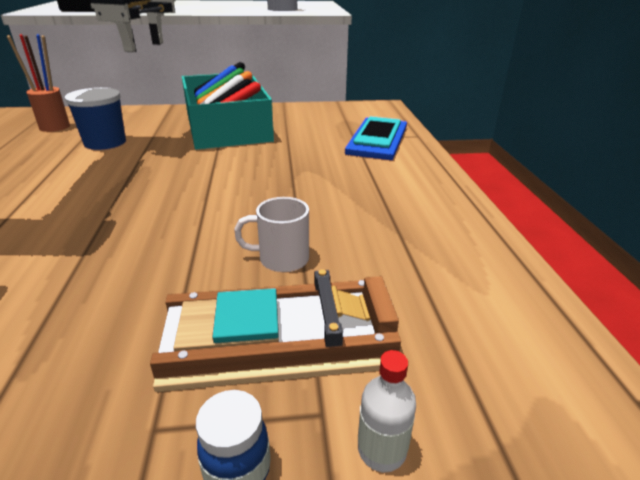

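```bash
cat > h.py <<'E'
from plant import r, imaging
import numpy as np
def bp(c,uv,z):
    k=imaging.get_calibration(c); R,t,K=k['R'],k['t'],k['mtx']
    d=R.T@np.linalg.solve(K,[uv[0],uv[1],1]); o=-R.T@t
    return o+d*(z-o[2])/d[2]
def pj(c,X):
    k=imaging.get_calibration(c); p=k['mtx']@(k['R']@np.array(X)+k['t']); return p[:2]/p[2]
E
python3 - <<'E'
from h import *
np.set_printoptions(precision=4,suppress=True)
T={'holder':((387.9,252),0),'bar':((394,244.7),.048),'stop':((390.5,214.7),.034),'block':((392.8,317.1),.03),'ledge':((398.1,337.3),.04),'mug':((296.1,275.9),0),'jar':((480.4,310),0),'glue':((476.9,231.8),0)}
S={'holder':((326.9,332.4),0),'stop':((369.8,312.5),.034),'block':((229.8,325.5),.03),'ledge':((199.2,323.6),.04),'mug':((288.1,258.8),0),'jar':((239.3,469.6),0),'glue':((383.3,448.9),0)}
for k,v in T.items(): print(k,bp('top',*v), bp('side',*S[k]) if k in S else '')
E
```

```text
holder [ 0.5972 -0.1014  0.    ] [ 0.6045 -0.1014  0.    ]
bar [ 0.6039 -0.1063  0.048 ] 
stop [ 0.6611 -0.1031  0.034 ] [ 0.6585 -0.106   0.034 ]
block [ 0.4764 -0.1039  0.03  ] [ 0.4825 -0.1073  0.03  ]
ledge [ 0.441  -0.1111  0.04  ] [ 0.4472 -0.1108  0.04  ]
mug [0.5528 0.0694 0.    ] [0.562  0.0684 0.    ]
jar [ 0.4897 -0.2686  0.    ] [ 0.4985 -0.2737  0.    ]
glue [ 0.6349 -0.2682  0.    ] [ 0.6414 -0.268   0.    ]
```

The top view shows the holder nearly aligned with world +x. The bar runs from (365,245) to (423,244), the teal slab covers (373–419, 280–323) and the ledge sits below it. The mug, jar and bottle stand well to the sides. Next I measure the yaw.

```bash
cat > m.py <<'E'
from h import *
import cv2
np.set_printoptions(precision=4,suppress=True)
def teal(c,z=.052,roi=None):
    im=imaging.capture(c); hsv=cv2.cvtColor(im,cv2.COLOR_RGB2HSV)
    m=cv2.inRange(hsv,(80,100,90),(97,255,255))
    m[:, :150]=0
    n,l,s,_=cv2.connectedComponentsWithStats(m); i=1+np.argmax(s[1:,4])
    cs,_=cv2.findContours((l==i).astype(np.uint8),0,cv2.CHAIN_APPROX_NONE)
    W=np.array([bp(c,p[0],z)[:2] for p in cs[0]])*1000
    return im,cv2.minAreaRect(W.astype(np.float32)),cv2.boundingRect(cs[0])
E
python3 - <<'E'
from m import *
for p in [(363,216.5),(419.5,215.5),(367,342.5),(425,341.5)]: print(bp('top',p,.038))
print('box',bp('top',(10,330),.1),bp('top',(28,390),.1))
for c in ['top','side']:
    im,rc,b=teal(c); print(c,rc,b)
im=imaging.capture('top'); cv2.imwrite('pics/z.png',cv2.resize(im[190:375,340:445,::-1],None,fx=3.2,fy=3.2,interpolation=cv2.INTER_CUBIC))
E
```

```text
[ 0.6571 -0.0528  0.038 ]
[ 0.6587 -0.1549  0.038 ]
[ 0.432  -0.0566  0.038 ]
[ 0.4337 -0.1583  0.038 ]
box [0.4544 0.5422 0.1   ] [0.357  0.5055 0.1   ]
top ((503.1764831542969, -106.57857513427734), (73.32186889648438, 79.31309509277344), 1.2525091171264648) (373, 280, 47, 44)
side ((503.9513244628906, -108.47230529785156), (74.20978546142578, 81.45886993408203), 0.3911469578742981) (213, 289, 65, 50)
```

View pics/z.png

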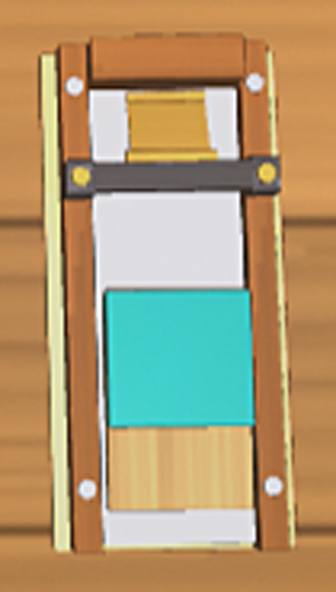

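Request:
drive_tool(
  deltas=[
    [0.5,-2,1.5,0,0,0],
    [1,-5,3,0,0,0.05],
    [2,-8.5,4,0,0,0.1],
    [3,-12,4,0,0,0.15],
    [4,-15.5,4,0,0,0.2],
    [5,-19,4,0,0,0.25],
    [6,-22.5,4,0,0,0.3],
    [7,-26,4,0,0,0.35],
  ],
  claw=0,
  squeeze=20,
)

```text
time_s: 1.77
tcp_pos: [0.331, 0.3608, 0.2668]
eef_rot: [-90.0, 0.0, 177.5]
contact_force: [0.7, -0.3, 0.4]
gripper_width: 0.0399
```

Request:
drive_tool(
  deltas=[
    [1,-3.5,0,0,0,0.03],
    [2,-7,0,0,0,0.06],
    [3,-10.5,0,0,0,0.06],
    [4,-14,0,0,0,0.06],
    [5,-17.5,0,0,0,0.06],
    [6,-21,0,0,0,0.06],
    [7,-24.5,-1,0,0,0.06],
    [8,-28,-2,0,0,0.06],
  ],
)

```text
time_s: 2.43
tcp_pos: [0.4113, 0.0811, 0.2473]
eef_rot: [-90.1, 0.1, -179.2]
contact_force: [1.2, 1.3, -0.6]
gripper_width: 0.0005
```

Request:
drive_tool(
  deltas=[
    [1,-3.5,0,0,0,0],
    [2,-7,-1,0,0,0],
    [2.6,-10.5,-2,0,0,0],
    [3.2,-14,-3,0,0,0],
    [3.7,-16.5,-5,0,0,0],
    [4.1,-18.5,-7,0,0,0],
    [4.1,-19,-9,0,0,0],
    [4.1,-19,-9,0,0,0],
  ],
)

```text
time_s: 3.1
tcp_pos: [0.4493, -0.109, 0.1531]
eef_rot: [-90.0, -0.4, -179.4]
contact_force: [-0.3, 0.0, -0.4]
gripper_width: 0.0005
```

Run:
```python
from m import *
for c in ['side','wrist','top']:
    s=r.get_state(); im=imaging.capture(c); cv2.imwrite(f'pics/b_{c}.png',im[:,:,::-1]); print(s['tcp_pos'],s['eef_rot'],s['contact_force'])
im,rc,b=teal('side'); print(rc)
```

```text
[ 0.4493 -0.109   0.1531] [ -89.9955   -0.3563 -179.439 ] [-0.3209  0.0223 -0.3739]
[ 0.4504 -0.1083  0.1552] [ -89.9716   -0.2322 -179.3674] [ 0.1313 -0.0977  0.836 ]
[ 0.4516 -0.1077  0.1567] [ -89.9706   -0.0731 -179.2841] [0.6153 0.1598 0.5312]
((503.98931884765625, -111.42660522460938), (74.16852569580078, 87.53192138671875), 0.6628079414367676)
```

View pics/b_side.png

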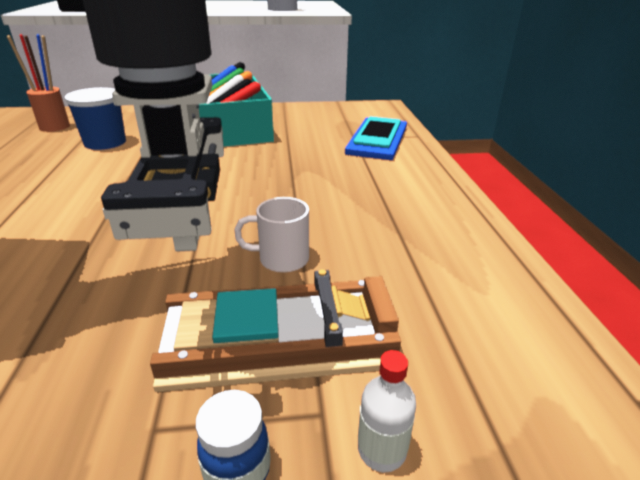

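View pics/b_wrist.png

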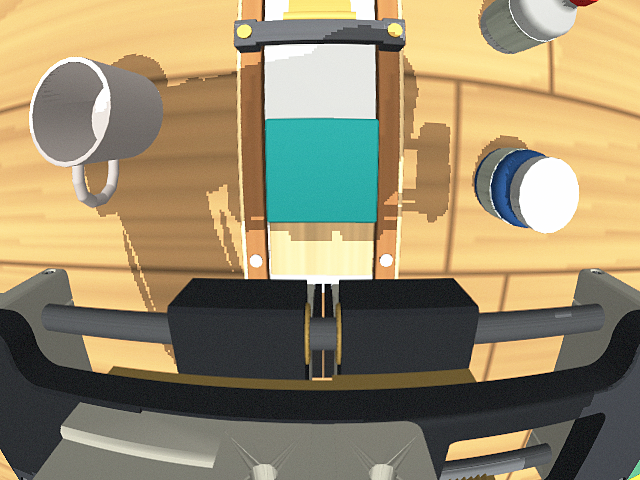

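The side view shows the fingertips at (185,245), above and behind the ledge. The wrist view shows the teal slab at (265–379, 119–222), with the rails square to the tool.

```bash
cat >> m.py <<'E'
from scipy.spatial.transform import Rotation as Ro
def wr(uv,z,p,e):
    k=imaging.get_calibration('wrist'); K=k['mtx']; T=k['T_tool_cam']
    a=np.array([(uv[0]-K[0,2])/K[0,0],(uv[1]-K[1,2])/K[1,1]]); th=np.linalg.norm(a)
    d=np.r_[a/th*np.sin(th),np.cos(th)]
    R=Ro.from_euler('xyz',e,degrees=True).as_matrix()
    o=p+R@T[:3,3]; d=R@T[:3,:3]@d
    return o+d*(z-o[2])/d[2]
E
python3 - <<'E'
from m import *
p=[.4504,-.1083,.1552];e=[-89.97,-.23,-179.37]
for n,uv,z in [('fl',(265,119),.052),('fr',(379,119),.052),('rl',(267,222),.052),('rr',(378,222),.052),('barL',(243,46),.054),('barR',(396,46),.054),('boltL',(244,31),.063),('boltR',(395,30),.063),('scrL',(256,261),.038),('scrR',(386,261),.038)]: print(n,wr(uv,z,np.array(p),e)*1000)
s=r.get_state();print(s['tcp_pos'],s['eef_rot'])
E
```

```text
fl [539.3391 -66.5849  52.    ]
fr [ 540.1549 -145.9846   52.    ]
rl [465.4142 -67.1947  52.    ]
rr [ 466.2778 -147.6525   52.    ]
barL [592.9581 -50.5422  54.    ]
barR [ 593.755  -157.2808   54.    ]
boltL [601.5995 -52.8631  63.    ]
boltR [ 603.0809 -154.9313   63.    ]
scrL [430.8044 -55.3027  38.    ]
scrR [ 431.925  -157.8362   38.    ]
[ 0.4527 -0.1069  0.1579] [ -89.9966    0.1116 -179.1875]
```

Request:
drive_tool(
  deltas=[
    [0.1,0,-2,0,0,0],
    [0.1,0,-4.5,0,0,0],
    [0.1,0,-7,0,0,0],
    [0.1,0,-9,0,0,0],
    [0.1,0,-10.2,0,0,0],
    [0.1,0,-11,0,0,0],
    [0.1,0,-11.2,0,0,0],
    [0.1,0,-11.2,0,0,0],
  ],
)

```text
time_s: 3.97
tcp_pos: [0.4536, -0.1069, 0.0452]
eef_rot: [-90.0, 0.1, -179.2]
contact_force: [-0.1, -0.1, -0.3]
gripper_width: 0.0005
```

Request:
drive_tool(
  deltas=[
    [0,0,-0.1,0,0,0],
    [0,0,-0.2,0,0,0],
    [0,0,-0.3,0,0,0],
    [0,0,-0.4,0,0,0],
    [0,0,-0.5,0,0,0],
    [0,0,-0.6,0,0,0],
    [0,0,-0.6,0,0,0],
    [0,0,-0.6,0,0,0],
  ],
)

```text
time_s: 4.63
tcp_pos: [0.4532, -0.1075, 0.0389]
eef_rot: [-90.0, 0.0, -179.2]
contact_force: [-1.3, 0.9, 5.6]
gripper_width: 0.0005
```

Request:
drive_tool(
  deltas=[
    [0,0,-0.1,0,0,0],
    [0,0,-0.2,0,0,0],
    [0,0,-0.3,0,0,0],
    [0,0,-0.4,0,0,0],
    [0,0,-0.5,0,0,0],
    [0,0,-0.6,0,0,0],
    [0,0,-0.7,0,0,0],
    [0,0,-0.7,0,0,0],
  ],
)

```text
time_s: 5.3
tcp_pos: [0.4531, -0.1075, 0.0321]
eef_rot: [-90.0, 0.0, -179.2]
contact_force: [-2.5, 1.8, 11.5]
gripper_width: 0.0004
```

Run:
```python
from m import *
for c in ['side','wrist']:
    s=r.get_state(); im=imaging.capture(c); cv2.imwrite(f'pics/c_{c}.png',im[:,:,::-1]); print(s['tcp_pos'],s['eef_rot'],s['contact_force'],s['moment'])
```

```text
[ 0.4531 -0.1075  0.0321] [ -89.9924    0.0306 -179.2264] [-2.5157  1.786  11.4685] [ 0.6021  1.0586 -0.0129]
[ 0.4532 -0.1075  0.0322] [ -89.9921    0.0332 -179.2253] [-3.0108  1.4983 10.4287] [0.5561 1.067  0.0328]
```

View pics/c_side.png

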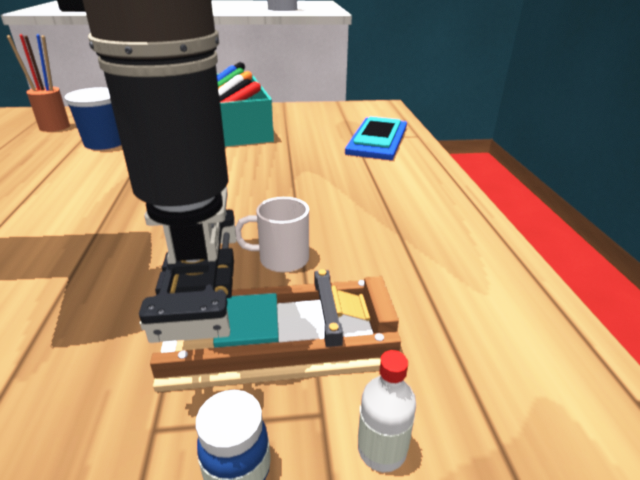

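View pics/c_wrist.png

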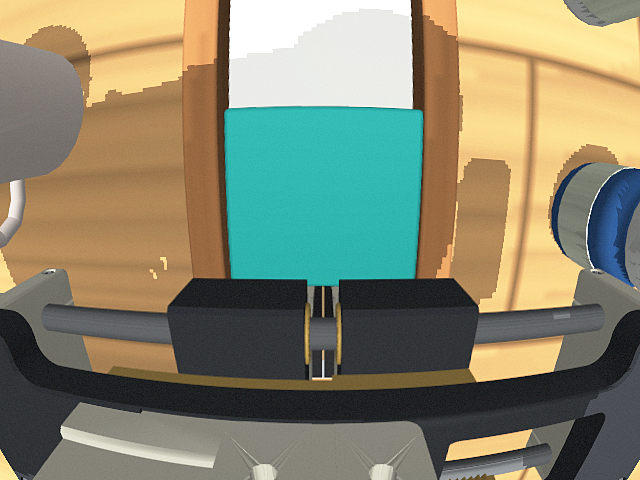

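Pressed 8 mm at about 11 N, with the teal square in the channel in the wrist view. Now I slide.

Request:
drive_tool(
  deltas=[
    [0.3,0,0,0,0,0],
    [0.6,0,0,0,0,0],
    [0.9,0.01,0,0,0,0],
    [1.2,0.02,0,0,0,0],
    [1.5,0.02,0,0,0,0],
    [1.8,0.03,0,0,0,0],
    [2.1,0.03,0,0,0,0],
    [2.4,0.04,0,0,0,0],
  ],
)

```text
time_s: 6.07
tcp_pos: [0.475, -0.1076, 0.0317]
eef_rot: [-90.0, -0.2, -179.3]
contact_force: [-7.1, -0.6, 11.1]
gripper_width: 0.0004
```

Request:
drive_tool(
  deltas=[
    [0.3,0,0,0,0,0],
    [0.6,0,0,0,0,0],
    [0.9,0.01,0,0,0,0],
    [1.2,0.02,0,0,0,0],
    [1.5,0.02,0,0,0,0],
    [1.8,0.03,0,0,0,0],
    [2.1,0.03,0,0,0,0],
    [2.4,0.04,0,0,0,0],
  ],
)

```text
time_s: 6.73
tcp_pos: [0.4991, -0.1072, 0.0317]
eef_rot: [-90.0, -0.2, -179.3]
contact_force: [-7.3, -0.4, 10.6]
gripper_width: 0.0004
```

Run:
```python
from m import *
for c in ['wrist']:
    s=r.get_state(); im=imaging.capture(c); cv2.imwrite(f'pics/d_{c}.png',im[:,:,::-1]); print(s['tcp_pos'],s['eef_rot'],s['contact_force'],s['moment'])
```

```text
[ 0.4991 -0.1072  0.0317] [ -89.9667   -0.1905 -179.2646] [-7.31   -0.393  10.6226] [-0.0927  2.4377  0.0008]
```

View pics/d_wrist.png

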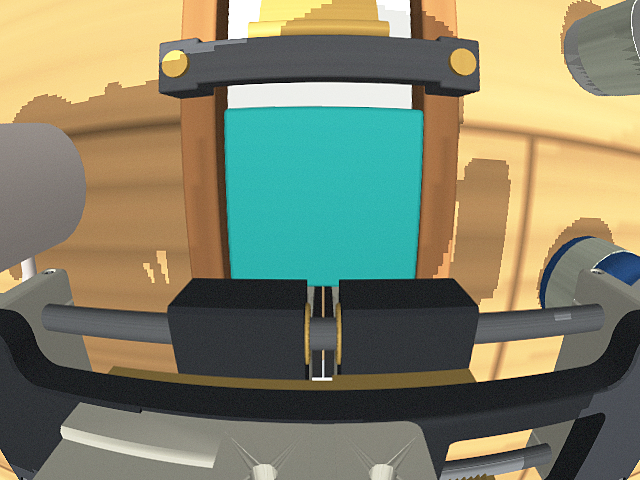

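Request:
drive_tool(
  deltas=[
    [0.3,0,0,0,0,0],
    [0.6,0,0,0,0,0],
    [0.9,0.01,0,0,0,0],
    [1.2,0.02,0,0,0,0],
    [1.5,0.02,0,0,0,0],
    [1.8,0.03,0,0,0,0],
    [2.1,0.03,0,0,0,0],
    [2.4,0.04,0,0,0,0],
  ],
)

```text
time_s: 7.45
tcp_pos: [0.5232, -0.1068, 0.0318]
eef_rot: [-90.0, -0.2, -179.3]
contact_force: [-7.0, 0.2, 10.7]
gripper_width: 0.0004
```

Run:
```python
from m import *
for c in ['wrist']:
    s=r.get_state(); im=imaging.capture(c); cv2.imwrite(f'pics/e_{c}.png',im[:,:,::-1]); print(s['tcp_pos'],s['eef_rot'],s['contact_force'],s['moment'])
```

```text
[ 0.5232 -0.1068  0.0318] [ -89.9688   -0.1778 -179.2611] [-7.0421  0.2385 10.6879] [-0.1553  2.457  -0.0288]
```

View pics/e_wrist.png

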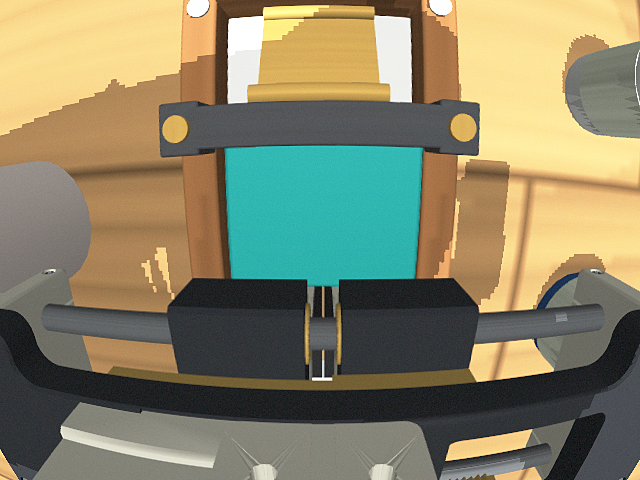

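The teal front has gone under the bar (bar at rows 100–155) with no rise in force. I continue.

Request:
drive_tool(
  deltas=[
    [0.3,0,0,0,0,0],
    [0.6,0,0,0,0,0],
    [0.9,0.01,0,0,0,0],
    [1.2,0.02,0,0,0,0],
    [1.5,0.02,0,0,0,0],
    [1.8,0.03,0,0,0,0],
    [2.1,0.03,0,0,0,0],
    [2.4,0.04,0,0,0,0],
  ],
)

```text
time_s: 8.17
tcp_pos: [0.5473, -0.1064, 0.0319]
eef_rot: [-90.0, -0.2, -179.3]
contact_force: [-7.9, 0.5, 9.7]
gripper_width: 0.0003
```

Request:
drive_tool(
  deltas=[
    [0.2,0,0,0,0,0],
    [0.4,0,0,0,0,0],
    [0.6,0.01,0,0,0,0],
    [0.8,0.01,0,0,0,0],
    [1.0,0.02,0,0,0,0],
    [1.2,0.02,0,0,0,0],
    [1.4,0.03,0,0,0,0],
    [1.6,0.03,0,0,0,0],
  ],
)

```text
time_s: 8.83
tcp_pos: [0.5621, -0.1062, 0.0314]
eef_rot: [-90.0, -0.3, -179.3]
contact_force: [-7.5, -0.3, 9.3]
gripper_width: 0.0005
```

Run:
```python
from m import *
for c in ['wrist','side']:
    s=r.get_state(); im=imaging.capture(c); cv2.imwrite(f'pics/f_{c}.png',im[:,:,::-1]); print(s['tcp_pos'],s['eef_rot'],s['contact_force'],s['moment'])
```

```text
[ 0.5621 -0.1062  0.0314] [ -89.9683   -0.286  -179.279 ] [-7.5409 -0.3199  9.2582] [-0.0593  3.1364  0.0215]
[ 0.5626 -0.1062  0.0314] [ -89.9647   -0.2643 -179.2687] [-7.1229  0.1154  9.8888] [-0.1495  2.905  -0.0135]
```

View pics/f_wrist.png

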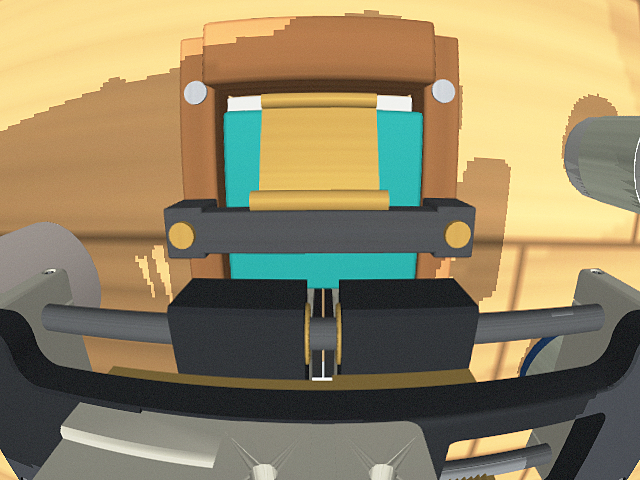

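View pics/f_side.png

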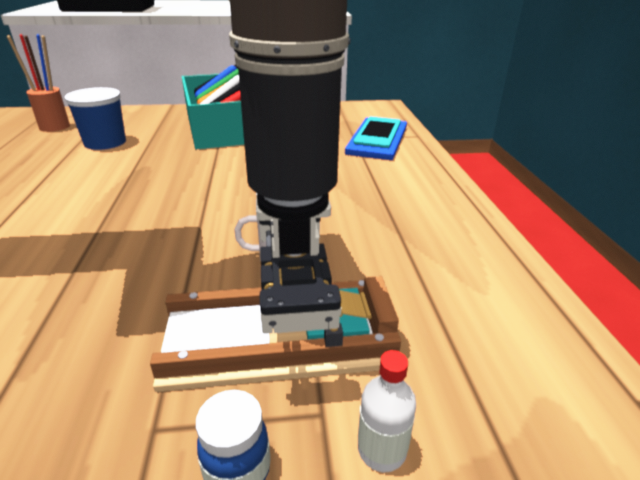

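About 10–12 mm of gap to the stop remains (teal front at row 110, stop face near row 85). I go slower.

Request:
drive_tool(
  deltas=[
    [0.1,0,0,0,0,0],
    [0.2,0,0,0,0,0],
    [0.3,0,0,0,0,0],
    [0.4,0.01,0,0,0,0],
    [0.5,0.01,0,0,0,0],
    [0.6,0.01,0,0,0,0],
    [0.7,0.01,0,0,0,0],
    [0.8,0.01,0,0,0,0],
  ],
)

```text
time_s: 9.6
tcp_pos: [0.5703, -0.106, 0.0314]
eef_rot: [-90.0, -0.3, -179.3]
contact_force: [-7.4, 0.4, 9.0]
gripper_width: 0.0004
```

Request:
drive_tool(
  deltas=[
    [0.05,0,0,0,0,0],
    [0.1,0,0,0,0,0],
    [0.15,0,0,0,0,0],
    [0.2,0,0,0,0,0],
    [0.25,0,0,0,0,0],
    [0.3,0,0,0,0,0],
    [0.3,0,0,0,0,0],
    [0.3,0,0,0,0,0],
  ],
)

```text
time_s: 10.27
tcp_pos: [0.5714, -0.1061, 0.0311]
eef_rot: [-90.0, -0.4, -179.3]
contact_force: [-11.9, 2.6, 12.0]
gripper_width: 0.0002
```

Run:
```python
from m import *
for c in ['wrist']:
    s=r.get_state(); im=imaging.capture(c); cv2.imwrite(f'pics/g_{c}.png',im[:,:,::-1]); print(s['tcp_pos'],s['eef_rot'],s['contact_force'],s['moment'])
```

```text
[ 0.5714 -0.1061  0.0311] [ -89.9735   -0.4469 -179.3008] [-11.8546   2.5522  12.0326] [ 0.459   4.4494 -0.0079]
```

View pics/g_wrist.png

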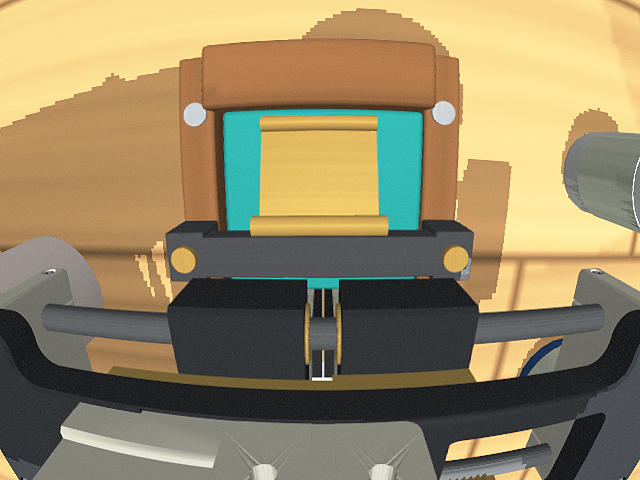

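Request:
drive_tool(
  deltas=[
    [0.1,0,0,0,0,0],
    [0.2,0,0,0,0,0],
    [0.3,0,0,0,0,0],
    [0.4,0,0,0,0,0],
    [0.5,0,0,0,0,0],
    [0.5,0,0,0,0,0],
    [0.5,0,0,0,0,0],
    [0.5,0,0,0,0,0],
  ],
)

```text
time_s: 10.98
tcp_pos: [0.5717, -0.1064, 0.0303]
eef_rot: [-90.0, -0.9, -179.4]
contact_force: [-24.9, 3.1, 20.5]
gripper_width: 0.0004
```

Against the stop: the push force rose to 25 N for 0.3 mm of motion. I ease the push while still pressing, lift straight up, then back away.

Request:
drive_tool(
  deltas=[
    [-0.2,0,0,0,0,0],
    [-0.4,0,0,0,0,0],
    [-0.5,0,0.1,0,0,0],
    [-0.6,0,0.3,0,0,0],
    [-0.7,0,0.5,0,0,0],
    [-0.75,0,0.7,0,0,0],
    [-0.8,0,0.9,0,0,0],
    [-0.8,0,1.0,0,0,0],
  ],
)

```text
time_s: 11.65
tcp_pos: [0.5717, -0.1056, 0.0411]
eef_rot: [-90.0, -0.1, -179.3]
contact_force: [-4.0, 0.6, -3.6]
gripper_width: 0.0005
```

Run:
```python
from m import *
for c in ['wrist']:
    s=r.get_state(); im=imaging.capture(c); cv2.imwrite(f'pics/i_{c}.png',im[:,:,::-1]); print(s['tcp_pos'],s['eef_rot'],s['contact_force'],s['moment'])
```

```text
[ 0.5717 -0.1056  0.0411] [ -90.007    -0.1286 -179.2795] [-4.0481  0.5741 -3.5889] [-0.1838  1.521   0.0193]
```

View pics/i_wrist.png

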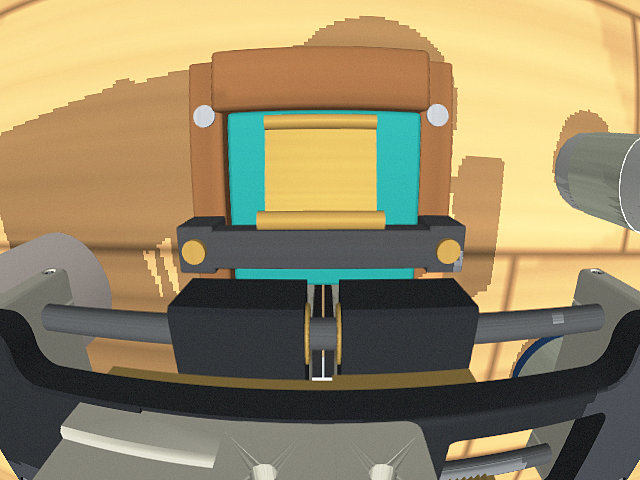

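The finger is now off the ledge and only rubs the teal step (-4 N in x, -3.6 N in z). I back it off horizontally before rising.

Request:
drive_tool(
  deltas=[
    [-0.1,0,0,0,0,0],
    [-0.2,0,0,0,0,0],
    [-0.3,0,0,0,0,0],
    [-0.5,0,0,0,0,0],
    [-0.7,0,0,0,0,0],
    [-0.8,0,0,0,0,0],
    [-0.8,0,0.3,0,0,0],
    [-0.8,0,0.8,0,0,0],
  ],
)

```text
time_s: 12.37
tcp_pos: [0.5647, -0.1055, 0.0496]
eef_rot: [-90.0, -0.0, -179.2]
contact_force: [-0.5, -0.8, 0.2]
gripper_width: 0.0004
```

Run:
```python
from m import *
for c in ['wrist']:
    s=r.get_state(); im=imaging.capture(c); cv2.imwrite(f'pics/j_{c}.png',im[:,:,::-1]); print(s['tcp_pos'],s['eef_rot'],s['contact_force'],s['moment'])
```

```text
[ 0.5647 -0.1055  0.0496] [ -89.9954   -0.0294 -179.2395] [-0.4666 -0.7521  0.1576] [-0.0597 -0.0579  0.0055]
```

View pics/j_wrist.png

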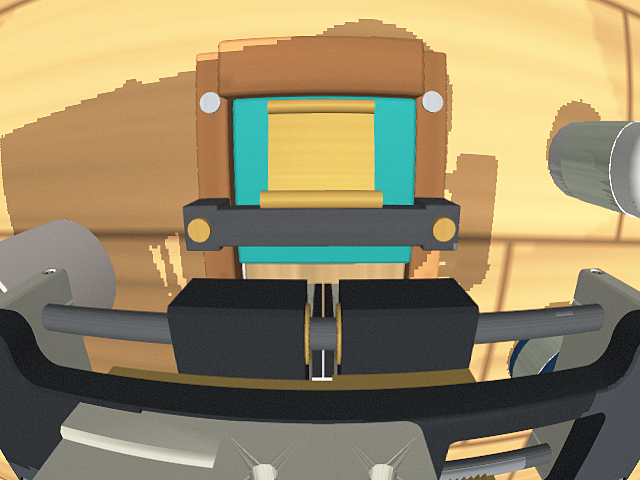

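Free of contact, with the block still flush with the stop. I rise and check.

Request:
drive_tool(
  deltas=[
    [0,0,1,0,0,0],
    [0,0,3,0,0,0],
    [-1,0,5.5,0,0,0],
    [-3,0,8,0,0,0],
    [-5,0,10,0,0,0],
    [-7,0,11,0,0,0],
    [-8,0,11,0,0,0],
    [-8,0,11,0,0,0],
  ],
)

```text
time_s: 13.08
tcp_pos: [0.4835, -0.1054, 0.161]
eef_rot: [-90.0, 0.1, -179.3]
contact_force: [-0.6, -0.9, -1.3]
gripper_width: 0.0004
```

Run:
```python
from m import *
for c in ['wrist','side']:
    s=r.get_state(); im=imaging.capture(c); cv2.imwrite(f'pics/k_{c}.png',im[:,:,::-1]); print(s['tcp_pos'],s['eef_rot'],s['contact_force'])
    if c=='wrist':
        np.save('k.npy',np.r_[s['tcp_pos'],s['eef_rot']])
```

```text
[ 0.4835 -0.1054  0.161 ] [ -90.0481    0.1373 -179.252 ] [-0.5739 -0.8565 -1.3084]
[ 0.4845 -0.1054  0.1604] [ -90.0229    0.1018 -179.2334] [ 0.2993 -0.1226 -0.5275]
```

View pics/k_wrist.png

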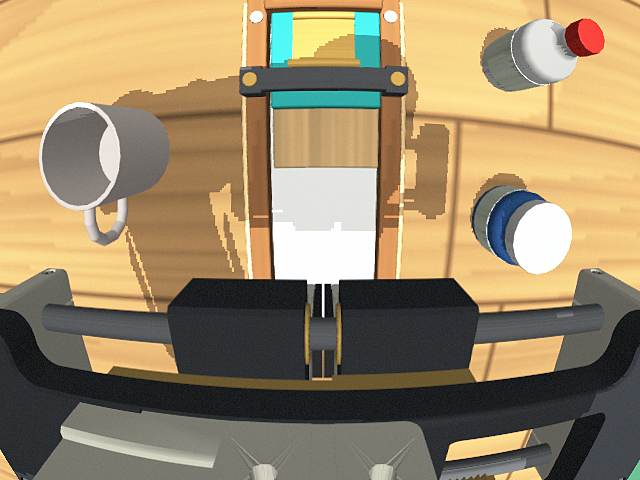

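View pics/k_side.png

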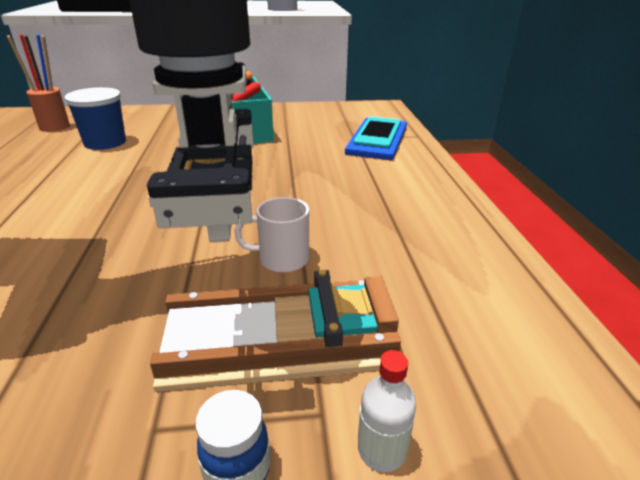

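Run:
```python
from m import *
k=np.load('k.npy'); p,e=k[:3],k[3:]
for n,uv,z in [('rl',(272,107),.048),('rr',(379,107),.048),('bolts',(249,79),.063),('boltR',(398,79),.063),('ledge rear L',(274,167),.036),('ledge rear R',(377,167),.036)]: print(n,wr(uv,z,p,e)*1000)
im=cv2.imread('pics/k_side.png'); cv2.imwrite('pics/k2.png',cv2.resize(im[255:365,270:410],None,fx=5,fy=5,interpolation=cv2.INTER_CUBIC))
im=cv2.imread('pics/j_wrist.png'); cv2.imwrite('pics/j2.png',cv2.resize(im[30:280,190:460],None,fx=2.3,fy=2.3,interpolation=cv2.INTER_CUBIC))
for l in ['mug','paint_jar','glue_bottle']: print(l,[bp('side',d['position'],0) for d in imaging.landmark_of('side',l)[:1]])
```

```text
rl [582.5287 -66.8117  48.    ]
rr [ 583.6491 -144.1446   48.    ]
bolts [601.462  -52.5614  63.    ]
boltR [ 602.8085 -154.967    63.    ]
ledge rear L [537.5287 -66.811   36.    ]
ledge rear R [ 538.6241 -145.4871   36.    ]
mug [array([0.5563, 0.0748, 0.    ])]
paint_jar [array([ 0.4965, -0.2703,  0.    ])]
glue_bottle [array([ 0.6415, -0.2673,  0.    ])]
```

View pics/k2.png

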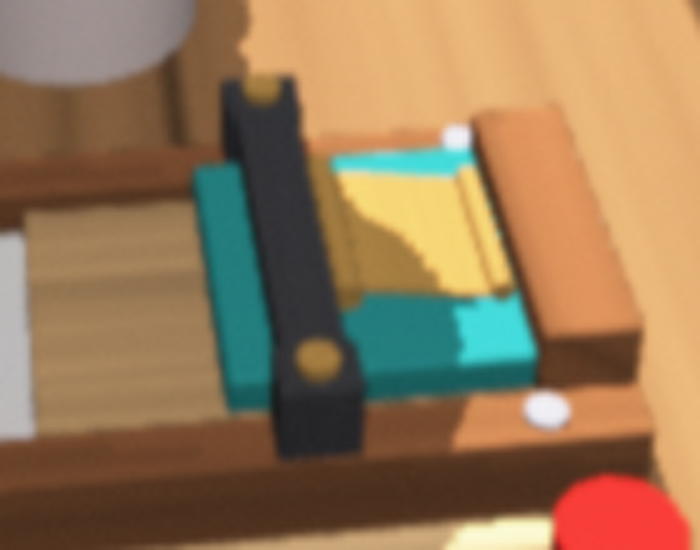

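View pics/j2.png

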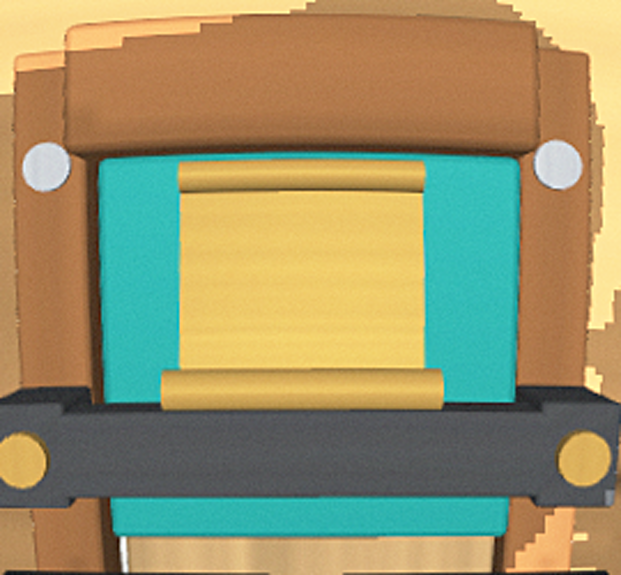

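Run:
```python
from m import *
a=cv2.imread('pics/a_side.png');b=cv2.imread('pics/k_side.png')
for n,(x0,y0,x1,y1) in {'mug':(262,205,308,265),'jar':(200,395,268,475),'glue':(360,355,413,465)}.items():
    print(n,cv2.phaseCorrelate(np.float32(a[y0:y1,x0:x1,1]),np.float32(b[y0:y1,x0:x1,1])))
print(r.get_state()['contact_force']); print(r.close_job())
```

```text
mug ((-0.05883802214330558, 0.03067181201657121), 0.9453156209654279)
jar ((0.11775616867259231, 0.038546041682614884), 0.9734966051247385)
glue ((0.08537072262307177, -0.00740049367519191), 1.0018461190256072)
[0.387  0.0911 0.6508]
the job is handed in; nothing more can be done
None
```

The teal block is home against the end stop, under the bar and the brass spring. I handed the job in at about 13 s with the hand clear.

I pressed the ledge down about 8 mm (around 11 N) with shut fingers. Keeping that pressure, I slid it about 117 mm. At the stop the push rose to 25 N for only 0.3 mm of movement. I eased the push, lifted, backed off and rose away.

**Last checks:**
- **Block position:** the teal rear edge was measured 19 mm short of the bar's middle, against 20 mm expected. That is within the roughly 2 mm calibration error. The pictures show the front touching the stop, the leaf lying on the teal and the block level.
- **Other things:** the mug, jar and bottle had shifted about 0.1 pixel or less in the side view. The trained network placed the mug about 6 mm from its first reading in both x and y. The pixel comparison contradicts that, so I took it as detector noise.
- **Forces:** the contact force was about zero at hand-in. While lifting off, the finger rubbed the teal step and briefly pulled up on it with about 3.6 N. The pictures taken then and after show no tipping.

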